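Check cream-filler collars on the gauge pin

ROBOT

A 7-joint arm with a two-finger parallel gripper is mounted at the origin on the work surface. World frame = base frame: x ahead of the robot, y to its left, z up, the work surface at z = 0. Lengths are in m, angles in rad, forces in N, time in s.
With the tool pointing down it reaches from about 0.425 to 0.875 m from the base axis. Payload 4.7 kg.
Tool frame: the origin (TCP) lies midway between the tips of the shut fingers; the grasp point (between the pads) lies 19 mm behind it; x points along the fingers, y is the direction in which the jaws open and shut, and the axes are right-handed (so a half turn about x gives the same grasp; the last joint's range is limited). The gripper opens to 87 mm and grips with 3 to 60 N. Pads are 19 mm wide; open, the fingers measure 117 mm over their backs; the gripper's body (75 mm by 190 mm) begins 51 mm behind the grasp point.
Start: joints at [-1.092, 0.321, -0.07, 1.45, 0.023, 1.371, -0.057], TCP at [0.291, 0.581, 0.223] pointing down, gripper open.
Joint ranges: [-2.86, 2.86], [-0.3, 2.09], [-1.38, 1.24], [0.06, 2.45], [-1.56, 4.7], [0.09, 2.05], [-2.69, 2.69]. Speed limits (rad/s): [2.57, 2.57, 3.14, 3.14, 3.14, 3.14, 3.14].

INTERFACE

Orientations are given as a rotation vector (axis times angle).
In Python, from bench import ctrl gives the robot as it stands. The module is installed in compiled form; this text tells all that it offers.
- The arm moves only by the tool servo_tool, never from a script. Its arguments are lists of equal length, an entry for each row: "dp": the shift along the tool's x, y, z in units of 25 mm (1.0 is 25 mm), a list of three; "yaw": the turn about the tool's x in units of 6 degrees (1.0 is 6 degrees). A call has exactly 5 rows; each row shifts and turns the commanded pose from where the row before left it, along the tool's axes as they then stand; what a row does not reach is not made up. A row lasts 1/10 s, in which the tool goes at most 50 mm and 8.59 degrees, less where a joint would pass 70% of its speed; a pose out of reach is approached as far as the arm can. A call is refused whole if a number of a shift passes 1 or a number of a turn 1, either way. A call with a gripper value outside its range is refused whole. "fingers" is the opening, from 0 (shut) to 1 (fully open), set as the call begins (left out, the last holds). The fingers move at their own pace and stop on an object; "grip_force" is the grip in N (left out, the last holds). Time passes only in rows, so rows that do not move let the fingers close, or fill a call up. It gives the time, the measured TCP pose, the force and the opening at its end, in the units of the state.
- ctrl.get_state(): the state, without advancing time (a new reading comes with each control period).
- ctrl.get_image(name): name is "scene" or "top" or "wrist"; returns (picture, depth): 384x512x3 uint8, red, green, blue; 384x512 float32, m along the optical axis (not along the pixel's ray), 0 where there is no reading.
- ctrl.camera_info(name): a dict with "fx", "fy", "cx", "cy" (pixels), "distortion" ([k1, k2, p1, p2, k3] as OpenCV has them; the pictures are not rectified), "extrinsics" (4x4, takes a point from world to camera coordinates); the wrist camera has in their place "hand_eye" (4x4, takes a point from camera to tool coordinates, whose origin is the TCP and whose axes are the tool frame's). Camera axes: x right, y down, z forward; pixel columns grow to the right and rows downward; lengths in m; the calibration is good to about 2 mm. A picture is of the moment at which its call begins: read the wrist's pose just before it. camera_info takes no time and is no camera call.
- ctrl.close_job(): hands the job in, once; it reports no verdict.
Trained networks look in the newest picture that a camera, given by its name, has taken for a name from the list of things; names that differ only in an ending like _2 or _b are one class to them, and where a whole thing is asked for, a point or a joint stands for the part that bears it (a point fixed in the world has none). Each returns a list of dicts, best first, with "score" (0 to 1); they miss things now and then, are a little off and sometimes report something else, mostly with a low value. They report only what shows in the picture. A call takes as long as a camera call. They do not tell look-alikes from the thing itself.
- ctrl.search_frame(camera, label): "extent" ([left, top, right, bottom] in pixels, round what is visible of it).
- ctrl.cut_out(camera, label): "region" (384x512 bool, what is visible of it) and "extent" ([left, top, right, bottom] in pixels, round what is visible of it).
The state is a dict: "time": time; "joint_positions": joint angles; "qd": joint speeds; "joint_torque": joint torques, N m; "position": TCP position; "tool_rot": TCP orientation; "ft_force": force on the tool from outside, world axes, zero at the start; "torque": the same for the moment, N m; "grip_width": opening from 0.0 (shut) to 1.0 (fully open).
Only numpy, scipy, OpenCV 4.12 (cv2) and the standard library are available. Lean on these libraries where they do the work, as an engineer would, in place of code of your own. Each camera call takes 0.05 s, during which the arm holds its last target.

TASK

Check the two white plastic collars of the cream filler against the upright steel gauge pin. Slide the collar whose bore fits over the pin right down until it sits on the pin's base, and leave it there; put the collar whose bore is too small for the pin in the reject pan.

Things in the scene. Friction and masses are not known exactly. Their poses are not given: they have to be found in the camera images.
- collar_wide_center (a point): the collar that fits: white plastic ring standing upright on the bench, outer diameter 48 mm, height 50 mm, open bore of 32 mm right through, about 90 g. The point is its centre, half-way up on the bore axis (25 mm above its underside); z is the bore axis.
- collar_narrow_center (a point): the collar that does not fit: white plastic ring of the same outside, diameter 48 mm and height 50 mm, but thick-walled with an open bore of only 18 mm, about 120 g. Stands upright. The point is its centre, half-way up on the bore axis; z is the bore axis.
- pin_seat (a point): foot of the gauge pin: the point on the pin's axis at the top face of its base, a dark square steel plate 90 x 90 mm, 15 mm thick, fixed to the bench. From this point the upright steel pin, 24 mm in diameter, rises 40 mm and then tapers over 20 mm to a blunt tip 8 mm across (pin 60 mm high in all). z is up; x and y run along the plate's edges.
- reject_pan_in (a point): reject pan: centre of the inner floor (4 mm above the bench) of an open rectangular aluminium pan, fixed to the bench, 180 mm along its x, 150 mm along its y, rim 30 mm above the bench, walls 4 mm thick. z is up.
Mind the look-alikes: they are no part of the job. Leave any brown or turquoise look-alike of the part that bears pin_seat alone.

How it is judged:
By the outcome, as a careful person would: the job done as asked, in the order asked, and still so for the second after the job is handed in, with the robot touching nothing.
It also fails if it takes over 53 s, if anything falls off the work surface, if the arm or the gripper's body presses on something with over 40 N, if the wrist force passes 120 N, or if a joint passes its speed limit or range.

## Working session

There is one attempt and no reset: what is moved stays moved. The work goes in short steps, Python scripts to look and compute and a tool call to move; the robot and the scene stay as the last step left them, time stands still between calls to the robot, and variables do not carry over. Pictures are saved under pics/ and viewed, and the job is handed in when it is done.

Besides the shell and the picture viewer there is one more tool, called after ">>>" as name(argument=value, ...), one argument or row to a line, values as JSON. servo_tool: Moves the arm, as the interface text tells. Its arguments: {"type":"object","properties":{"dp":{"type":"array","items":{"type":"array","items":{"type":"number"}}},"yaw":{"type":"array","items":{"type":"number"}},"fingers":{"type":"number"},"grip_force":{"type":"number"}},"required":["dp","yaw"]}

```bash
mkdir -p pics
cat > h.py <<'E'
import numpy as np, cv2
from scipy.spatial.transform import Rotation as R
from bench import ctrl
def T_wc(name, st=None):
    i=ctrl.camera_info(name)
    if 'hand_eye' in i:
        T=np.eye(4);T[:3,:3]=R.from_rotvec(st['tool_rot']).as_matrix();T[:3,3]=st['position']
        return T@np.array(i['hand_eye'])
    return np.linalg.inv(np.array(i['extrinsics']))
def cloud(name,depth,st=None):
    i=ctrl.camera_info(name);K=np.array([[i['fx'],0,i['cx']],[0,i['fy'],i['cy']],[0,0,1.]])
    v,u=np.mgrid[:384,:512]
    p=cv2.undistortPoints(np.stack([u,v],-1).reshape(-1,1,2).astype(np.float64),K,np.array(i['distortion'])).reshape(384,512,2)
    P=np.concatenate([p*depth[...,None],depth[...,None]],-1)
    T=T_wc(name,st); W=P@T[:3,:3].T+T[:3,3]; W[depth<=0]=np.nan
    return W
def save(n,im): cv2.imwrite('pics/'+n,im[...,::-1])
E
python3 - <<'E'
from h import *
st=ctrl.get_state();print(st['time'],st['position'],st['tool_rot'],st['grip_width'])
for c in ('top','scene'):
    im,d=ctrl.get_image(c);save(c+'0.png',im);np.savez(c+'0.npz',im=im,d=d)
    W=cloud(c,d);np.save(c+'W.npy',W)
    for l in ('collar_wide_center','collar_narrow_center','pin_seat','reject_pan_in'):
        for r in ctrl.cut_out(c,l)[:4]:
            m=r['region'];w=W[m];w=w[~np.isnan(w[:,0])]
            print(c,l,round(r['score'],2),np.round(r['extent']),np.round(np.median(w,0),3),np.round(w.min(0),3),np.round(w.max(0),3))
print(ctrl.get_state()['time'], ctrl.camera_info('wrist'))
E
```

```text
0.0 [0.29114231 0.58052184 0.22144317] [ 0.36293493  1.54025109 -0.36594061] 1.003525929470816
top collar_wide_center 0.83 [263. 183. 286. 205.] [ 0.567 -0.047  0.048] [ 0.545 -0.069  0.004] [ 0.591 -0.025  0.054]
top collar_narrow_center 0.91 [227. 186. 243. 207.] [0.564 0.058 0.049] [ 0.542  0.035 -0.004] [0.589 0.08  0.054]
top pin_seat 0.92 [134. 111. 181. 149.] [0.743 0.259 0.014] [ 0.695  0.209 -0.004] [0.808 0.321 0.077]
top pin_seat 0.76 [148. 228. 186. 267.] [0.437 0.214 0.014] [ 0.388  0.171 -0.004] [0.487 0.269 0.078]
top reject_pan_in 0.92 [325. 169. 395. 247.] [ 0.548 -0.254  0.004] [ 0.45  -0.344 -0.003] [ 0.653 -0.164  0.035]
scene collar_wide_center 0.89 [224. 179. 246. 206.] [ 0.587 -0.05   0.036] [ 0.548 -0.071 -0.001] [ 0.598 -0.026  0.055]
scene collar_narrow_center 0.72 [265. 170. 288. 193.] [0.583 0.055 0.043] [0.545 0.035 0.002] [0.596 0.081 0.055]
scene pin_seat 0.86 [290. 124. 334. 158.] [0.451 0.213 0.015] [0.38  0.171 0.   ] [0.491 0.27  0.075]
scene pin_seat 0.82 [363. 195. 412. 238.] [0.762 0.256 0.015] [ 0.693  0.21  -0.002] [0.808 0.331 0.078]
scene pin_seat 0.72 [338. 155. 383. 191.] [0.605 0.27  0.015] [ 0.527  0.225 -0.003] [0.649 0.339 0.078]
scene reject_pan_in 0.96 [105. 175. 195. 252.] [ 0.55  -0.252  0.006] [ 0.418 -0.34  -0.004] [ 0.651 -0.162  0.034]
0.5 {'fx': 327.5459279890958, 'fy': 327.5459279890958, 'cx': 260.5260347884648, 'cy': 189.67720389053662, 'distortion': array([-0.02112203,  0.        ,  0.        ,  0.        ,  0.        ]), 'hand_eye': array([[-5.75900354e-04, -3.03728369e-01,  9.52758493e-01,
        -1.63579618e-01],
       [ 9.99999807e-01, -3.96701661e-04,  4.77991745e-04,
        -1.18558184e-03],
       [ 2.32781223e-04,  9.52758584e-01,  3.03728539e-01,
        -8.37906369e-02],
       [ 0.00000000e+00,  0.00000000e+00,  0.00000000e+00,
         1.00000000e+00]])}
```

Run:
```python
import cv2
for c in('top0','scene0'):
    a=cv2.imread(f'pics/{c}.png');
    a=a[80:290,100:420];cv2.imwrite(f'pics/{c}z.png',cv2.resize(a,None,fx=2.5,fy=2.5,interpolation=cv2.INTER_CUBIC))
```

```text
(no output)
```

View pics/top0z.png

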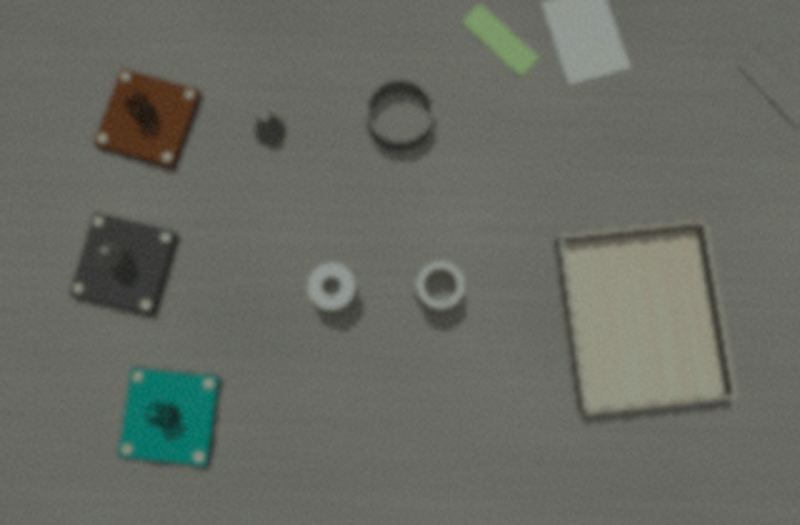

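View pics/scene0z.png

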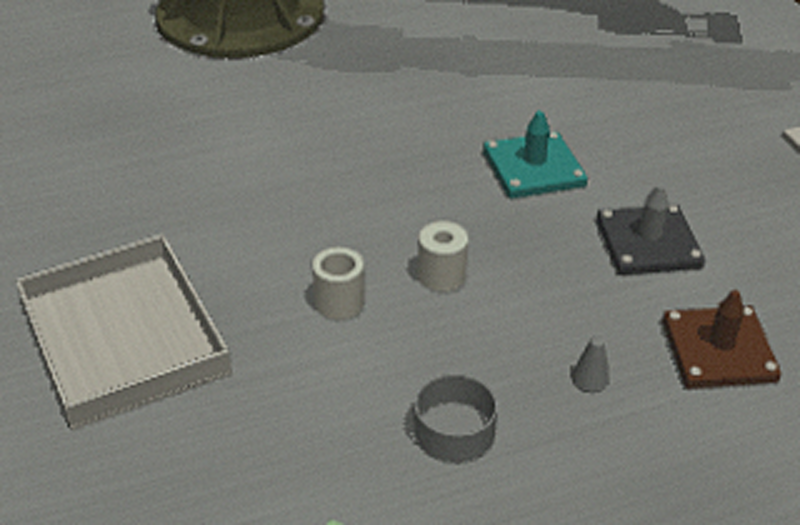

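The dark plate in the middle (zoomed scene picture ~(650,240)) is the real pin. The wide collar is at ~(338,285) and the narrow one at ~(442,255). Next I'll measure them.

Run:
```python
from h import *
from scipy.optimize import least_squares
st=ctrl.get_state()
M=R.from_rotvec(st['tool_rot']).as_matrix();print('tool axes cols\n',M.round(3))
for c in('top','scene'):
    W=np.load(c+'W.npy')
    def near(x,y,r): return (np.hypot(W[...,0]-x,W[...,1]-y)<r)
    for n,(x,y) in dict(wide=(.568,-.047),narrow=(.565,.058)).items():
        m=near(x,y,.045)&(W[...,2]>.04);w=W[m]
        f=least_squares(lambda p:0*p,np.zeros(1))
        (cx,cy),r=cv2.minEnclosingCircle(w[:,:2].astype(np.float32))
        print(c,n,'mec',np.round([cx,cy,r],4),'top z',np.median(w[w[:,2]>.045][:,2]).round(4),'mean',w[:,:2].mean(0).round(4),len(w))
    m=near(.595,.275,.09)&(W[...,2]>.007)&(W[...,2]<.022);w=W[m]
    rc=cv2.minAreaRect(w[:,:2].astype(np.float32));print(c,'plate',rc,np.median(w[:,2]),w.mean(0))
    for lo,hi in((.025,.055),(.055,.09)):
        m=near(.595,.275,.06)&(W[...,2]>lo)&(W[...,2]<hi);w=W[m]
        if len(w):print(c,'pin',lo,len(w),w.mean(0).round(4),w.min(0).round(4),w.max(0).round(4))
    m=near(.548,-.254,.16)&(W[...,2]>.012)&(W[...,2]<.04)&(W[...,1]<-.13);w=W[m]
    print(c,'pan',cv2.minAreaRect(w[:,:2].astype(np.float32)))
```

```text
tool axes cols
 [[ 0.     0.448  0.894]
 [-0.     0.894 -0.448]
 [-1.    -0.     0.   ]]
top wide mec [ 0.5693 -0.0475  0.0239] top z 0.0491 mean [ 0.5689 -0.047 ] 177
top narrow mec [0.5659 0.059  0.0242] top z 0.0491 mean [0.5651 0.0589] 264
top plate ((0.5910231471061707, 0.27687615156173706), (0.09117179363965988, 0.08974192291498184), 78.25640869140625) 0.013816772990026371 [0.58930679 0.27446862 0.01384758]
top pin 0.025 46 [0.5872 0.2696 0.0415] [0.5794 0.2642 0.0264] [0.6035 0.2817 0.0546]
top pin 0.055 64 [0.5892 0.2739 0.065 ] [0.5803 0.266  0.055 ] [0.6029 0.2854 0.0757]
top pan ((0.5473460555076599, -0.24998506903648376), (0.1804167926311493, 0.1514691412448883), 7.6403679847717285)
scene wide mec [ 0.5731 -0.0487  0.0249] top z 0.0503 mean [ 0.5757 -0.0485] 224
scene narrow mec [0.5697 0.0587 0.0266] top z 0.0508 mean [0.5726 0.0573] 262
scene plate ((0.5955618023872375, 0.2766912877559662), (0.09000471979379654, 0.09221968799829483), 77.19818878173828) 0.014986693763687442 [0.6032334  0.27161335 0.0147227 ]
scene pin 0.025 87 [0.6028 0.272  0.0409] [0.5895 0.2633 0.0257] [0.6103 0.2845 0.0547]
scene pin 0.055 65 [0.5991 0.2735 0.0649] [0.5901 0.2631 0.0555] [0.6066 0.2841 0.0778]
scene pan ((0.5516729950904846, -0.2511759102344513), (0.1860433667898178, 0.15174631774425507), 7.618911266326904)
```

>>> servo_tool(
  dp=[
    [0,-0.7,0.85],
    [0,-0.7,0.85],
    [0,-0.7,0.85],
    [0,-0.7,0.85],
    [0,-0.7,0.85],
  ],
  yaw=[0,0,0,0,0],
  fingers=1,
)

```text
time: 1.0
position: [0.3476, 0.4542, 0.2227]
tool_rot: [0.365, 1.54, -0.364]
ft_force: [0.5, -0.1, -0.4]
grip_width: 1.003
```

>>> servo_tool(
  dp=[
    [0,-0.7,0.85],
    [0,-0.7,0.85],
    [0,-0.7,0.85],
    [0,-0.7,0.85],
    [0,-0.7,0.85],
  ],
  yaw=[0,0,0,0,0],
)

```text
time: 1.5
position: [0.4033, 0.3283, 0.2228]
tool_rot: [0.365, 1.54, -0.364]
ft_force: [0.1, -0.1, -0.1]
grip_width: 1.001
```

Run:
```python
from h import *
st=ctrl.get_state();im,d=ctrl.get_image('wrist');save('w1.png',im);np.savez('w1.npz',im=im,d=d,p=st['position'],r=st['tool_rot'])
print(st['time'],st['position'],st['tool_rot'],st['ft_force'])
```

```text
1.5 [0.40329747 0.32829237 0.22279001] [ 0.36481229  1.53960594 -0.36403597] [ 0.11118466 -0.07380219 -0.13369991]
```

View pics/w1.png

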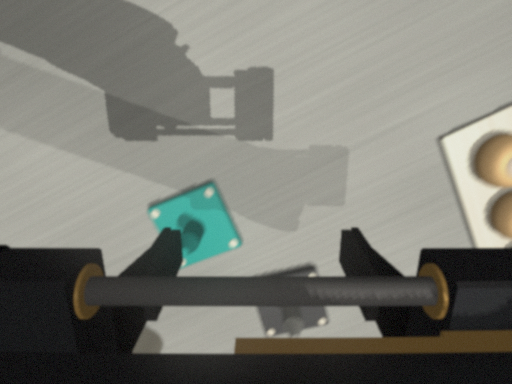

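>>> servo_tool(
  dp=[
    [0,-0.6,0.95],
    [0,-0.6,0.95],
    [0,-0.6,0.95],
    [0,-0.6,0.95],
    [0,-0.6,0.95],
  ],
  yaw=[0,0,0,0,0],
)

```text
time: 2.05
position: [0.4759, 0.2083, 0.2228]
tool_rot: [0.365, 1.539, -0.364]
ft_force: [1.1, 0.2, 0.0]
grip_width: 0.998
```

>>> servo_tool(
  dp=[
    [0,-0.6,0.95],
    [0,-0.6,0.95],
    [0,-0.6,0.95],
    [0,-0.6,0.95],
    [0,-0.6,0.95],
  ],
  yaw=[0,0,0,0,0],
)

```text
time: 2.55
position: [0.5485, 0.088, 0.2228]
tool_rot: [0.365, 1.539, -0.364]
ft_force: [0.4, 0.3, 0.1]
grip_width: 1.001
```

>>> servo_tool(
  dp=[
    [0,-0.6,0.95],
    [0,-0.6,0.95],
    [0,-0.6,0.95],
    [0,-0.6,0.95],
    [0,-0.6,0.95],
  ],
  yaw=[0,0,0,0,0],
)

```text
time: 3.05
position: [0.6211, -0.0322, 0.2227]
tool_rot: [0.364, 1.54, -0.364]
ft_force: [0.9, 0.4, -0.6]
grip_width: 1.0
```

>>> servo_tool(
  dp=[
    [0,-0.6,0.95],
    [0,-0.6,0.95],
    [0,0,0],
    [0,0,0],
    [0,0,0],
  ],
  yaw=[0,0,0,0,0],
)

```text
time: 3.55
position: [0.6493, -0.0778, 0.2225]
tool_rot: [0.364, 1.541, -0.362]
ft_force: [-0.2, -0.2, 0.3]
grip_width: 0.999
```

```bash
cat > wl.py <<'E'
from h import *
import sys
n=sys.argv[1]
st=ctrl.get_state();im,d=ctrl.get_image('wrist');save(n+'.png',im);np.savez(n+'.npz',im=im,d=d,p=st['position'],r=st['tool_rot'])
W=cloud('wrist',d,st);np.save(n+'W.npy',W)
print(st['time'],st['position'],st['tool_rot'],st['joint_positions'])
for nm,(x,y) in dict(wide=(.571,-.048),narrow=(.568,.058)).items():
    m=(np.hypot(W[...,0]-x,W[...,1]-y)<.04)&(W[...,2]>.043)&(W[...,2]<.056);w=W[m]
    if len(w)<20: print(nm,'none');continue
    c,r=cv2.minEnclosingCircle(w[:,:2].astype(np.float32));print(nm,c,r,np.median(w[:,2]),len(w))
E
python3 wl.py w2
```

```text
3.55 [ 0.64933176 -0.07782641  0.22247122] [ 0.36405782  1.54071235 -0.36224353] [-0.27437204  0.34637773  0.45914972  1.45622136 -0.1551972   1.37528087
  1.29907648]
wide (0.5719618201255798, -0.046064428985118866) 0.024080617353320122 0.0511070598092061 1093
narrow (0.568662703037262, 0.05976826325058937) 0.024106629192829132 0.05123879210994062 1944
```

View pics/w2.png

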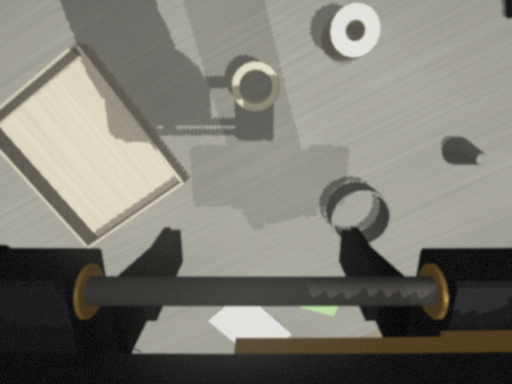

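>>> servo_tool(
  dp=[
    [0.8,-0.06,-0.85],
    [0.8,-0.05,-0.85],
    [0.8,-0.05,-0.85],
    [0.8,-0.05,-0.8],
    [0.8,-0.05,0],
  ],
  yaw=[0,0,0,0,0],
)

```text
time: 4.1
position: [0.5696, -0.0445, 0.1222]
tool_rot: [0.363, 1.542, -0.359]
ft_force: [0.5, 0.0, 0.3]
grip_width: 0.997
```

```bash
python3 wl.py w3
```

```text
4.1 [ 0.5695944  -0.04449168  0.12217017] [ 0.36326558  1.54172987 -0.35940733] [-0.34883087  0.23608321  0.43706249  1.78979856 -0.11202105  1.14049051
  1.23459501]
wide (0.5717149376869202, -0.046146493405103683) 0.02405170351266861 0.0511328818044602 1834
narrow (0.5683143734931946, 0.06009988114237785) 0.024075714871287346 0.05128439234198248 3112
```

View pics/w3.png

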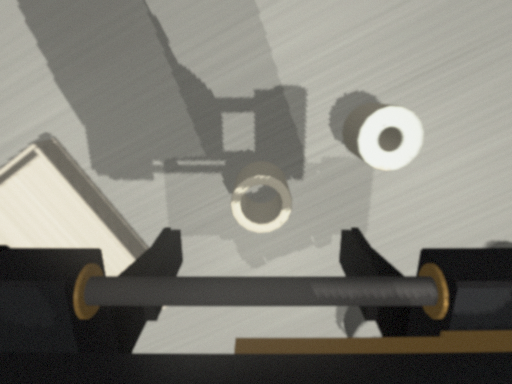

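The wide collar's ring shows at (262,203), with its centre at (0.5717, -0.0461). I'll descend with a small correction.

>>> servo_tool(
  dp=[
    [0.9,0,0.1],
    [0.9,-0.02,0],
    [0.9,0,0],
    [0.9,0,0],
    [0.75,0,0],
  ],
  yaw=[0,0,0,0,0],
)

```text
time: 4.65
position: [0.5739, -0.0482, 0.0134]
tool_rot: [0.364, 1.54, -0.363]
ft_force: [0.1, 1.3, 0.3]
grip_width: 1.001
```

>>> servo_tool(
  dp=[
    [0,0,0],
    [0,0,0],
    [0,0,0],
    [0,0,0],
    [0,0,0],
  ],
  yaw=[0,0,0,0,0],
  fingers=0.4,
  grip_force=15,
)

```text
time: 5.15
position: [0.5745, -0.0493, 0.0148]
tool_rot: [0.365, 1.538, -0.364]
ft_force: [0.0, 0.5, 0.9]
grip_width: 0.631
```

>>> servo_tool(
  dp=[
    [0,0,0],
    [0,0,0],
    [0,0,0],
    [0,0,0],
    [0,0,0],
  ],
  yaw=[0,0,0,0,0],
  fingers=0,
  grip_force=15,
)

```text
time: 5.65
position: [0.5743, -0.0492, 0.0144]
tool_rot: [0.365, 1.539, -0.364]
ft_force: [-1.1, 1.5, 6.0]
grip_width: 0.533
```

>>> servo_tool(
  dp=[
    [-0.3,0,0],
    [-1,0,0],
    [-1,0,0],
    [-1,0,0],
    [-1,0,0],
  ],
  yaw=[0,0,0,0,0],
  grip_force=20,
)

```text
time: 6.15
position: [0.5731, -0.0498, 0.1219]
tool_rot: [0.364, 1.541, -0.365]
ft_force: [0.0, 0.5, -1.2]
grip_width: 0.535
```

>>> servo_tool(
  dp=[
    [-0.7,0,0],
    [0,0,0],
    [0,0,0],
    [0,0,0],
    [0,0,0],
  ],
  yaw=[0,0,0,0,0],
)

```text
time: 6.65
position: [0.5728, -0.0494, 0.1373]
tool_rot: [0.364, 1.542, -0.365]
ft_force: [0.9, -0.8, -0.9]
grip_width: 0.538
```

```bash
python3 wl.py w4
```

```text
6.65 [ 0.57277155 -0.04936084  0.1372939 ] [ 0.36393767  1.54237864 -0.36523526] [-0.34820075  0.23102772  0.44464159  1.76388014 -0.1065447   1.17307929
  1.23371627]
wide none
narrow (0.5684394240379333, 0.05979098379611969) 0.02393188700079918 0.05132497156702481 2803
```

View pics/w4.png

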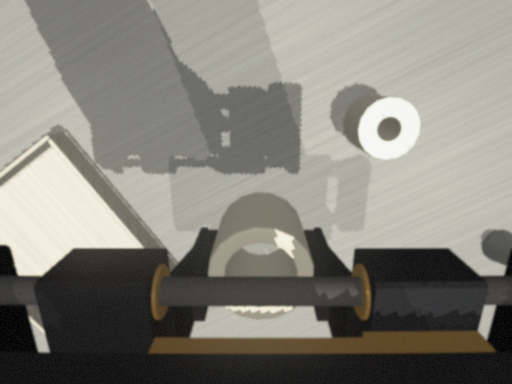

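Run:
```python
from h import *
z=np.load('w4.npz');W=np.load('w4W.npy')
M=R.from_rotvec(z['r']).as_matrix();L=(W-z['p'])@M   # tool coords
print(M.round(3).tolist())
m=(abs(L[...,1])<.03)&(abs(L[...,2])<.035)&(L[...,0]<-.01)&(L[...,0]>-.05)
v,u=np.where(m);print(len(v),v.min(),v.max(),u.min(),u.max())
for q in range(200,320,10):
    print(q,np.round(L[q,[225,262,295]],4).tolist())
w=L[m];w=w[(w[:,0]<-.03)]
print(len(w),w.min(0),w.max(0),np.median(w,0));c=cv2.minEnclosingCircle(w[:,1:].astype(np.float32));print(c)
```

```text
[[-0.003, 0.448, 0.894], [-0.0, 0.894, -0.448], [-1.0, -0.001, -0.002]]
6874 205 324 189 338
200 [[0.1355, -0.0354, 0.022], [-0.0034, -0.0003, -0.0271], [0.1348, 0.0323, 0.0218]]
210 [[0.1368, -0.0359, 0.0329], [-0.0154, -0.0004, -0.0262], [0.0088, 0.0183, -0.0168]]
220 [[-0.011, -0.019, -0.0191], [-0.0297, -0.0005, -0.027], [-0.0118, 0.0162, -0.0194]]
230 [[-0.0249, -0.0176, -0.02], [-0.0369, -0.0005, -0.0255], [-0.0276, 0.0145, -0.0212]]
240 [[-0.036, -0.0164, -0.0204], [-0.0369, -0.0005, -0.0209], [-0.0357, 0.0137, -0.0202]]
250 [[-0.0379, -0.0163, -0.0166], [0.1366, 0.0005, 0.0767], [-0.0373, 0.0137, -0.0163]]
260 [[-0.0359, -0.0168, -0.0106], [0.0052, -0.0003, 0.0129], [-0.037, 0.0139, -0.0112]]
270 [[-0.0366, -0.0168, -0.0061], [-0.007, -0.0003, 0.012], [-0.0332, 0.0145, -0.004]]
280 [[-0.086, -0.0109, -0.0332], [-0.0855, -0.0007, -0.0328], [-0.0855, 0.0083, -0.0328]]
290 [[-0.0886, -0.0106, -0.0318], [-0.0876, -0.0008, -0.0311], [-0.0881, 0.0081, -0.0314]]
300 [[-0.0894, -0.0106, -0.0292], [-0.0892, -0.0008, -0.0291], [-0.09, 0.008, -0.0296]]
310 [[0.1352, -0.0397, 0.1488], [-0.0373, -0.0005, 0.0145], [0.1357, 0.0365, 0.1493]]
4358 [-0.0499906  -0.02999536 -0.02742113] [-0.03001038  0.02999197  0.02089238] [-0.03683453 -0.00045836 -0.01188267]
((-1.4620794900110923e-05, -0.00031331568607129157), 0.03201224282383919)
```

>>> servo_tool(
  dp=[
    [0,1,0],
    [0,1,0],
    [0,1,0],
    [0,1,0],
    [0,1,0],
  ],
  yaw=[0,0,0,0,0],
)

```text
time: 7.2
position: [0.6298, 0.0632, 0.1379]
tool_rot: [0.364, 1.541, -0.365]
ft_force: [0.8, 0.4, -1.4]
grip_width: 0.538
```

>>> servo_tool(
  dp=[
    [0,1,0],
    [0,1,0],
    [0,1,0],
    [0,1,0],
    [0,1,0],
  ],
  yaw=[0,0,0,0,0],
)

```text
time: 7.7
position: [0.6858, 0.1749, 0.1377]
tool_rot: [0.364, 1.541, -0.365]
ft_force: [-0.1, 0.1, -1.1]
grip_width: 0.536
```

>>> servo_tool(
  dp=[
    [0,1,0],
    [0,1,0],
    [0,0,0],
    [0,0,0],
    [0,0,0],
  ],
  yaw=[0,0,0,0,0],
)

```text
time: 8.2
position: [0.708, 0.2169, 0.1383]
tool_rot: [0.364, 1.54, -0.367]
ft_force: [0.7, -0.6, -0.6]
grip_width: 0.538
```

```bash
python3 wl.py w5
```

```text
8.2 [0.70802072 0.21689256 0.13827362] [ 0.36430816  1.54014514 -0.36704236] [-0.55289534  0.5709107   0.3314317   1.30179396 -0.18219742  1.29961554
  0.88294506]
wide none
narrow (0.569715678691864, 0.062226518988609314) 0.023710090667009354 0.05098031641909029 1647
```

View pics/w5.png

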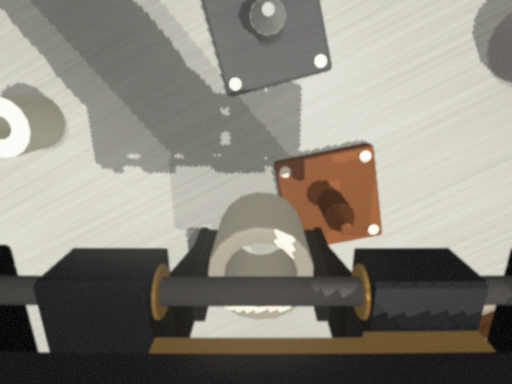

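Collar held upright, and the real pin's tip is at (267,10). The brown look-alike is at (335,200). Now I'll measure the pin against the held collar.

```bash
cat > pin.py <<'E'
from h import *
import sys
n=sys.argv[1]
z=np.load(n+'.npz');W=np.load(n+'W.npy');M=R.from_rotvec(z['r']).as_matrix()
nr=np.hypot(W[...,0]-.594,W[...,1]-.275)<.03
for lo,hi in((.066,.0725),(.0725,.08),(.03,.055)):
    m=nr&(W[...,2]>lo)&(W[...,2]<hi);w=W[m]
    if len(w)>3:
        c,r=cv2.minEnclosingCircle(w[:,:2].astype(np.float32));print(lo,len(w),w.mean(0).round(4),np.round([*c,r],4))
        print('  tool',((np.array([*c,w[:,2].mean()])-z['p'])@M).round(4))
E
python3 pin.py w5
python3 - <<'E'
from h import *
W=np.load('w5W.npy')
nr=np.hypot(W[...,0]-.594,W[...,1]-.275)<.066
w=W[nr&(W[...,2]>.009)&(W[...,2]<.02)];print(len(w),w.min(0),w.max(0))
E
```

```text
0.066 253 [0.5956 0.2767 0.0691] [0.5946 0.2776 0.0085]
  tool [ 0.0692  0.0034 -0.1286]
0.0725 259 [0.5946 0.2777 0.0754] [0.5984 0.275  0.0024]
  tool [ 0.0629  0.0027 -0.1241]
0.03 144 [0.6028 0.2728 0.0438] [0.5975 0.276  0.0115]
  tool [ 0.0944  0.0033 -0.1253]
8343 [0.55478524 0.22537563 0.01121492] [0.64717643 0.32322736 0.01998288]
```

>>> servo_tool(
  dp=[
    [0,0.16,-0.8],
    [0,0,-0.8],
    [0,0,-0.6],
    [0,0,0],
    [0,0,0],
  ],
  yaw=[0,0,0,0,0],
)

```text
time: 8.75
position: [0.6612, 0.2459, 0.1394]
tool_rot: [0.365, 1.539, -0.365]
ft_force: [0.1, -0.2, -1.7]
grip_width: 0.536
```

```bash
python3 wl.py w6; python3 pin.py w6
```

```text
8.75 [0.66124768 0.24594842 0.13938798] [ 0.36502667  1.53870712 -0.36492566] [-0.62586431  0.49272899  0.32502572  1.41107914 -0.15863699  1.26257095
  0.81635049]
wide none
narrow (0.5688526630401611, 0.061573464423418045) 0.02435772307217121 0.05097046190237925 1877
0.066 210 [0.5937 0.2783 0.0691] [0.5942 0.2781 0.0081]
  tool [ 0.0703 -0.0014 -0.0744]
0.0725 213 [0.5936 0.2781 0.0754] [0.5948 0.2778 0.0056]
  tool [ 0.0639 -0.0014 -0.0737]
```

View pics/w6.png

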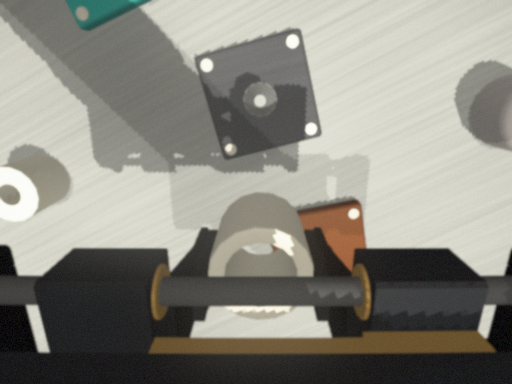

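>>> servo_tool(
  dp=[
    [0,-0.04,-0.8],
    [0,0,-0.8],
    [0,0,-0.75],
    [0,0,-0.5],
    [0,0,0],
  ],
  yaw=[0,0,0,0,0],
)

```text
time: 9.3
position: [0.5959, 0.2789, 0.139]
tool_rot: [0.364, 1.541, -0.363]
ft_force: [-0.1, 1.2, -1.2]
grip_width: 0.539
```

>>> servo_tool(
  dp=[
    [0.6,0,0],
    [0.6,0,0],
    [0.3,0,0],
    [0,0,0],
    [0,0,0],
  ],
  yaw=[0,0,0,0,0],
)

```text
time: 9.8
position: [0.5969, 0.2776, 0.1007]
tool_rot: [0.364, 1.54, -0.365]
ft_force: [0.7, 0.6, -0.1]
grip_width: 0.538
```

```bash
python3 wl.py w7; python3 pin.py w7
```

```text
9.8 [0.59688458 0.2776123  0.10074189] [ 0.36430242  1.54018114 -0.36545364] [-0.712867    0.42574779  0.30539524  1.58221518 -0.13575588  1.15532661
  0.72737518]
wide none
narrow (0.5750539898872375, 0.0757642462849617) 0.017122633755207062 0.04538723143944054 27
0.03 217 [0.5847 0.2828 0.0399] [0.5905 0.28   0.0113]
  tool [ 0.0609 -0.0007 -0.0068]
```

View pics/w7.png

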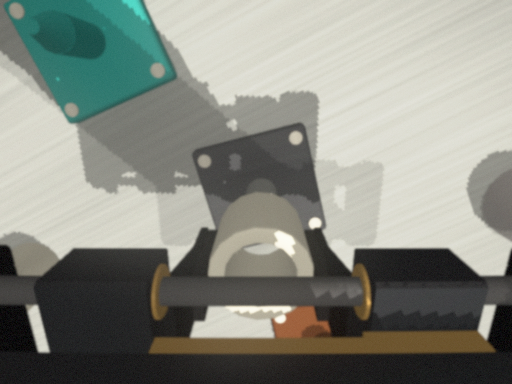

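>>> servo_tool(
  dp=[
    [0.4,0,0],
    [0.4,0,0],
    [0.4,0,0],
    [0.2,0,0],
    [0,0,0],
  ],
  yaw=[0,0,0,0,0],
)

```text
time: 10.35
position: [0.5958, 0.2777, 0.0648]
tool_rot: [0.363, 1.542, -0.366]
ft_force: [0.1, -0.3, -0.5]
grip_width: 0.536
```

>>> servo_tool(
  dp=[
    [0.3,0,0],
    [0.3,0,0],
    [0.3,0,0],
    [0.2,0,0],
    [0,0,0],
  ],
  yaw=[0,0,0,0,0],
)

```text
time: 10.85
position: [0.596, 0.2777, 0.0376]
tool_rot: [0.364, 1.541, -0.365]
ft_force: [-0.8, 0.5, -0.6]
grip_width: 0.535
```

No contact yet, with the collar bottom about 9 mm above the base.

>>> servo_tool(
  dp=[
    [0.1,0,0],
    [0.1,0,0],
    [0.08,0,0],
    [0.06,0,0],
    [0,0,0],
  ],
  yaw=[0,0,0,0,0],
)

```text
time: 11.35
position: [0.5966, 0.278, 0.0301]
tool_rot: [0.364, 1.54, -0.365]
ft_force: [0.6, 0.0, -1.2]
grip_width: 0.534
```

>>> servo_tool(
  dp=[
    [0.03,0,0],
    [0.03,0,0],
    [0,0,0],
    [0,0,0],
    [0,0,0],
  ],
  yaw=[0,0,0,0,0],
)

```text
time: 11.85
position: [0.5969, 0.2781, 0.0295]
tool_rot: [0.365, 1.54, -0.364]
ft_force: [-1.8, -1.1, 4.9]
grip_width: 0.537
```

Contact with the base (about 5 N). Releasing.

>>> servo_tool(
  dp=[
    [0,0,0],
    [0,0,0],
    [0,0,0],
    [0,0,0],
    [0,0,0],
  ],
  yaw=[0,0,0,0,0],
  fingers=0.85,
)

```text
time: 12.35
position: [0.5967, 0.278, 0.0286]
tool_rot: [0.364, 1.54, -0.365]
ft_force: [0.7, 0.6, 0.3]
grip_width: 0.834
```

>>> servo_tool(
  dp=[
    [-0.3,0,0],
    [-0.8,0,0],
    [-1,0,0],
    [-1,0,0],
    [-1,0,0],
  ],
  yaw=[0,0,0,0,0],
)

```text
time: 12.85
position: [0.5968, 0.278, 0.133]
tool_rot: [0.365, 1.539, -0.364]
ft_force: [-0.5, 0.0, -0.6]
grip_width: 0.85
```

>>> servo_tool(
  dp=[
    [-0.2,-0.6,1],
    [0,-0.6,1],
    [0,-0.6,1],
    [0,-0.6,0.6],
    [0,0,0],
  ],
  yaw=[0,0,0,0,0],
  fingers=1,
)

```text
time: 13.35
position: [0.652, 0.1787, 0.1371]
tool_rot: [0.368, 1.537, -0.371]
ft_force: [0.5, -0.1, 0.6]
grip_width: 0.998
```

```bash
python3 wl.py w8
python3 - <<'E'
from h import *
W=np.load('w8W.npy')
m=(np.hypot(W[...,0]-.594,W[...,1]-.278)<.04)&(W[...,2]>.057)&(W[...,2]<.07);w=W[m]
print(len(w),np.median(w[:,2]),cv2.minEnclosingCircle(w[:,:2].astype(np.float32)))
E
```

```text
13.35 [0.65198472 0.1787022  0.13714267] [ 0.36770334  1.53671817 -0.3711426 ] [-0.57346712  0.43497094  0.35224772  1.49987917 -0.15152292  1.23305853
  0.89819533]
wide none
narrow (0.5685205459594727, 0.0608162060379982) 0.024372391402721405 0.05114825110985034 2650
3164 0.06600647192653178 ((0.5939697623252869, 0.2785612940788269), 0.024356074631214142)
```

View pics/w8.png

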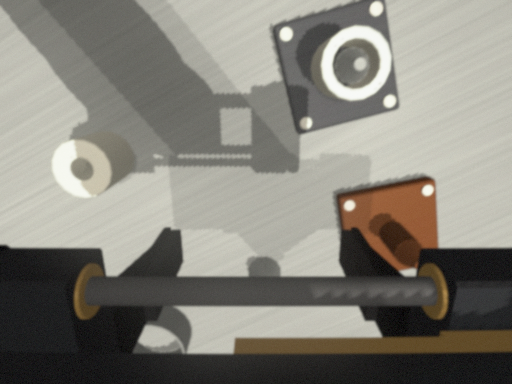

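Wide collar is seated: ring at (357,62), top face at z≈0.066 (expected 0.065) and the pin tip inside the bore. On to the narrow one.

>>> servo_tool(
  dp=[
    [0,-1,-0.17],
    [0,-1,-0.17],
    [0,-1,-0.17],
    [0,-1,-0.17],
    [0,-1,-0.18],
  ],
  yaw=[0,0,0,0,0],
)

```text
time: 13.9
position: [0.574, 0.0837, 0.1366]
tool_rot: [0.363, 1.54, -0.361]
ft_force: [0.3, -0.5, 0.0]
grip_width: 0.997
```

>>> servo_tool(
  dp=[
    [0.3,-0.73,0],
    [0.3,0,0],
    [0,0,0],
    [0,0,0],
    [0,0,0],
  ],
  yaw=[0,0,0,0,0],
)

```text
time: 14.4
position: [0.5674, 0.0674, 0.1215]
tool_rot: [0.363, 1.54, -0.362]
ft_force: [-1.0, -0.1, -0.8]
grip_width: 1.001
```

```bash
python3 wl.py w9
```

```text
14.4 [0.56740931 0.06739574 0.1214577 ] [ 0.36306756  1.53974848 -0.36231521] [-0.51189276  0.23303152  0.39673458  1.79048753 -0.09882718  1.13688181
  1.02500625]
wide none
narrow (0.5681555271148682, 0.0604056715965271) 0.023912886157631874 0.051338313786943104 2616
```

View pics/w9.png

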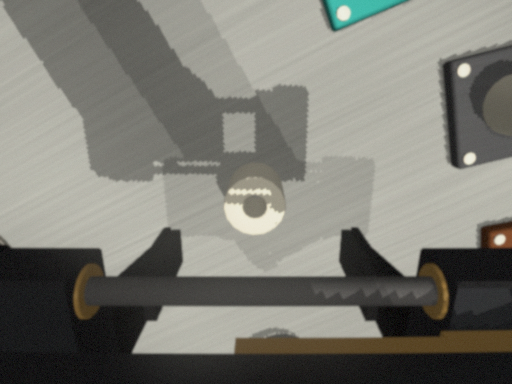

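>>> servo_tool(
  dp=[
    [0,-0.22,0.1],
    [0.6,0,0],
    [0.6,0,0],
    [0.3,0,0],
    [0,0,0],
  ],
  yaw=[0,0,0,0,0],
)

```text
time: 14.95
position: [0.565, 0.0594, 0.0815]
tool_rot: [0.363, 1.544, -0.366]
ft_force: [0.6, -0.1, -0.7]
grip_width: 1.002
```

>>> servo_tool(
  dp=[
    [0.6,0.05,0.08],
    [0.8,0,0],
    [0.8,0,0],
    [0.5,0,0],
    [0,0,0],
  ],
  yaw=[0,0,0,0,0],
)

```text
time: 15.45
position: [0.5675, 0.0597, 0.0142]
tool_rot: [0.363, 1.543, -0.366]
ft_force: [-0.4, -0.2, -0.6]
grip_width: 1.0
```

>>> servo_tool(
  dp=[
    [0,0,0],
    [0,0,0],
    [0,0,0],
    [0,0,0],
    [0,0,0],
  ],
  yaw=[0,0,0,0,0],
  fingers=0.4,
  grip_force=20,
)

```text
time: 15.95
position: [0.5693, 0.06, 0.0168]
tool_rot: [0.365, 1.539, -0.364]
ft_force: [-0.5, 0.5, -0.2]
grip_width: 0.635
```

>>> servo_tool(
  dp=[
    [0,0,0],
    [0,0,0],
    [0,0,0],
    [0,0,0],
    [0,0,0],
  ],
  yaw=[0,0,0,0,0],
  fingers=0,
)

```text
time: 16.45
position: [0.5692, 0.06, 0.0166]
tool_rot: [0.365, 1.54, -0.364]
ft_force: [0.3, 1.0, 2.7]
grip_width: 0.544
```

>>> servo_tool(
  dp=[
    [-0.3,0,0],
    [-1,0,0],
    [-1,0,0],
    [-1,0,0],
    [-0.7,0,0],
  ],
  yaw=[0,0,0,0,0],
)

```text
time: 16.95
position: [0.5693, 0.0596, 0.1181]
tool_rot: [0.365, 1.539, -0.364]
ft_force: [0.5, 0.4, -1.4]
grip_width: 0.545
```

```bash
python3 wl.py w10
```

```text
16.95 [0.56929783 0.05957529 0.11805446] [ 0.36497532  1.53863128 -0.36435931] [-0.50352502  0.23850647  0.40375258  1.79232934 -0.1027588   1.13006044
  1.03945017]
wide none
narrow none
```

View pics/w10.png

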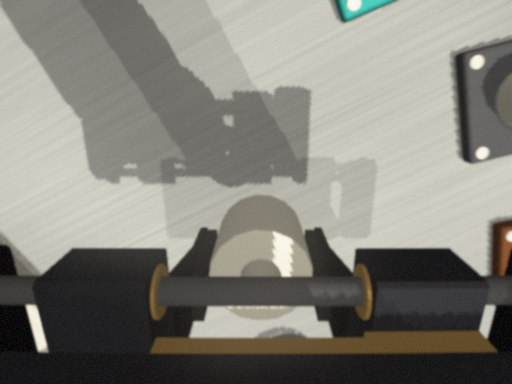

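>>> servo_tool(
  dp=[
    [0,-0.95,0.4],
    [0,-0.95,0.4],
    [0,-0.95,0.4],
    [0,-0.95,0.4],
    [0,-0.95,0.4],
  ],
  yaw=[0,0,0,0,0],
)

```text
time: 17.5
position: [0.5596, -0.0698, 0.1155]
tool_rot: [0.364, 1.541, -0.365]
ft_force: [0.4, 0.1, -0.6]
grip_width: 0.542
```

>>> servo_tool(
  dp=[
    [0,-0.95,0.4],
    [0,-0.95,0.4],
    [0,-0.95,0.4],
    [0,-0.95,0.4],
    [0,-0.95,0.4],
  ],
  yaw=[0,0,0,0,0],
)

```text
time: 18.0
position: [0.5511, -0.1982, 0.1155]
tool_rot: [0.364, 1.541, -0.365]
ft_force: [0.3, 0.1, -0.9]
grip_width: 0.54
```

>>> servo_tool(
  dp=[
    [0,-0.95,0.4],
    [0,-0.95,0.4],
    [0,0,0],
    [0,0,0],
    [0,0,0],
  ],
  yaw=[0,0,0,0,0],
)

```text
time: 18.5
position: [0.5486, -0.2472, 0.1157]
tool_rot: [0.364, 1.541, -0.363]
ft_force: [0.3, 0.2, -1.7]
grip_width: 0.542
```

```bash
python3 wl.py w11
```

```text
18.5 [ 0.54855915 -0.24719978  0.11567334] [ 0.36420432  1.54110045 -0.36261669] [-0.09470858  0.3240756   0.57002694  1.72452555 -0.19027213  1.14952209
  1.63751797]
wide none
narrow none
```

View pics/w11.png

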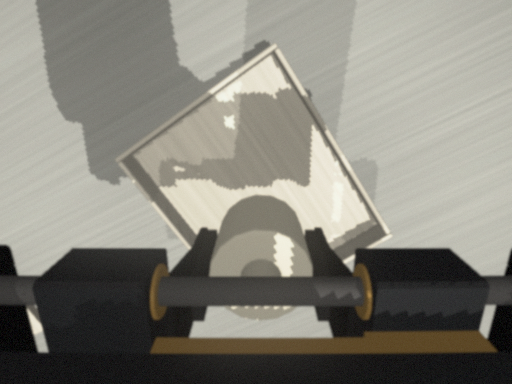

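The collar is over the pan (corners at (122,160), (275,47) and (388,235)). Lowering.

>>> servo_tool(
  dp=[
    [0.7,0,0],
    [0.9,0,0],
    [0.9,0,0],
    [0.7,0,0],
    [0.2,0,0],
  ],
  yaw=[0,0,0,0,0],
)

```text
time: 19.05
position: [0.5474, -0.2465, 0.0291]
tool_rot: [0.364, 1.544, -0.362]
ft_force: [-0.8, 0.4, -1.4]
grip_width: 0.543
```

>>> servo_tool(
  dp=[
    [0.1,0,0],
    [0.1,0,0],
    [0.1,0,0],
    [0,0,0],
    [0,0,0],
  ],
  yaw=[0,0,0,0,0],
)

```text
time: 19.55
position: [0.5488, -0.2488, 0.0243]
tool_rot: [0.365, 1.539, -0.364]
ft_force: [0.8, 0.5, -0.8]
grip_width: 0.544
```

>>> servo_tool(
  dp=[
    [0.06,0,0],
    [0.06,0,0],
    [0.04,0,0],
    [0,0,0],
    [0,0,0],
  ],
  yaw=[0,0,0,0,0],
)

```text
time: 20.05
position: [0.5486, -0.2488, 0.0206]
tool_rot: [0.365, 1.54, -0.364]
ft_force: [-1.6, 1.0, 6.2]
grip_width: 0.545
```

>>> servo_tool(
  dp=[
    [0,0,0],
    [0,0,0],
    [0,0,0],
    [0,0,0],
    [0,0,0],
  ],
  yaw=[0,0,0,0,0],
  fingers=0.8,
)

```text
time: 20.55
position: [0.5485, -0.2487, 0.0197]
tool_rot: [0.364, 1.54, -0.364]
ft_force: [-0.1, -0.5, 0.1]
grip_width: 0.791
```

>>> servo_tool(
  dp=[
    [-0.3,0,0],
    [-0.8,0,0],
    [-1,0,0],
    [-1,0,0],
    [-1,0,0],
  ],
  yaw=[0,0,0,0,0],
)

```text
time: 21.05
position: [0.5485, -0.2488, 0.1239]
tool_rot: [0.365, 1.539, -0.365]
ft_force: [0.2, 0.4, 0.7]
grip_width: 0.798
```

>>> servo_tool(
  dp=[
    [-0.8,0,1],
    [-0.8,0,1],
    [-0.8,0,1],
    [0,0,0.5],
    [0,0,0],
  ],
  yaw=[0,0,0,0,0],
)

```text
time: 21.55
position: [0.628, -0.2888, 0.1831]
tool_rot: [0.363, 1.538, -0.365]
ft_force: [0.1, 0.9, -0.9]
grip_width: 0.801
```

```bash
python3 wl.py w12
python3 - <<'E'
from h import *
a=[]
for c in('top','scene'):
    im,d=ctrl.get_image(c);W=cloud(c,d)
    a.append(cv2.resize(im[90:290,90:410],None,fx=2.4,fy=1.45*1.0) if 0 else im[80:280,100:420])
    for n,x,y,lo,hi in(('wide',.594,.278,.057,.071),('narrow',.549,-.249,.046,.062)):
        w=W[(np.hypot(W[...,0]-x,W[...,1]-y)<.045)&(W[...,2]>lo)&(W[...,2]<hi)]
        if len(w)>5:print(c,n,len(w),np.median(w[:,2]),cv2.minEnclosingCircle(w[:,:2].astype(np.float32)))
im=np.vstack(a);save('end.png',cv2.resize(im,None,fx=1.5,fy=1.5,interpolation=cv2.INTER_CUBIC))
E
```

```text
21.55 [ 0.62803277 -0.28875     0.18308967] [ 0.36343105  1.53814284 -0.36521564] [-0.01742819  0.4666788   0.57230843  1.4097617  -0.25257162  1.33654709
  1.67004952]
wide none
narrow none
top wide 232 0.06332252110774489 ((0.5911499857902527, 0.27593183517456055), 0.02459675632417202)
top narrow 284 0.053256829638213155 ((0.5452194809913635, -0.247593492269516), 0.024327343329787254)
scene wide 191 0.06378387815624464 ((0.5968263149261475, 0.2788473069667816), 0.026822159066796303)
scene narrow 273 0.05424772722011373 ((0.5493439435958862, -0.24914628267288208), 0.025304893031716347)
```

View pics/end.png

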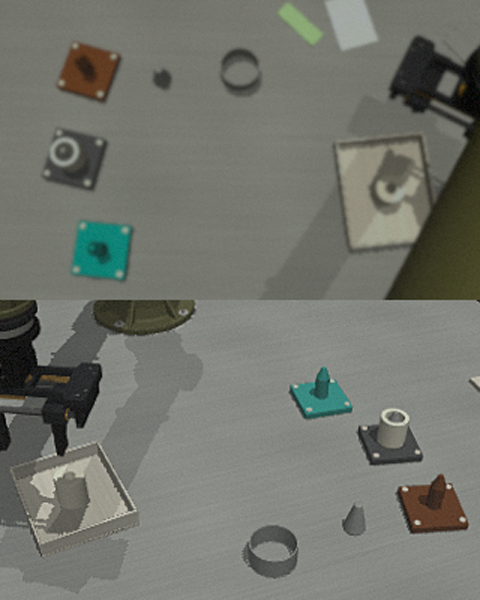

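View pics/w12.png

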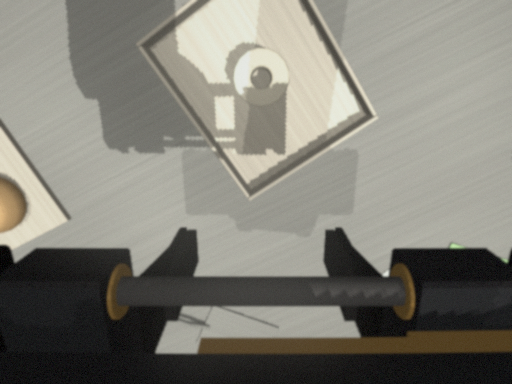

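The wide collar sits on the dark base (composite picture (392,430)). The narrow one stands in the middle of the pan (wrist picture (261,77)), and the gripper is clear of both.

```bash
python3 -c "
from bench import ctrl
print(ctrl.close_job())"
```

```text
the job is handed in; nothing more can be done
None
```

The job is done and handed in after about 22 s of robot time. I slid the 32 mm bore collar down the gauge pin on the dark base first. Then I put the 18 mm bore collar upright in the middle of the reject pan.

**Last checks:**
- **Fitted collar:** its top face measured 63–66 mm above the bench, against 65 mm expected. It made light contact with the base (about 5 N), and the pin shows inside the bore.
- **Rejected collar:** its top face measured 53–54 mm, against 54 mm expected, and it stands near the pan centre.
- **Clearance:** the gripper was clear of both collars, and the brown and turquoise look-alikes were not touched. The highest force I read after a move was about 6 N.

The top and scene cameras disagreed by 4–6 mm in x, and the wrist camera fell between them. I used the wrist camera for the grasps and the pin, and the average of the top and scene cameras for the pan. No other check failed.

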